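# Find the clear knife-block slot with a feeler

### The job

Two of the three slots of the wooden knife block have closed up deep down, out of sight. Take the steel feeler by its handle from its stand and test the slots one after the other from right to left, feeling the blade past the ledge inside each and down as far as it will go without force; then leave it standing fully home in the slot that takes it, guard on the block. Go gently, never force the blade, and leave the other things where they are.

Things in the scene. Friction and masses are not known exactly. Their poses are not given: they have to be found in the camera images.
- feeler: Loose upright feeler, 0.12 kg. From its origin (middle of the blade's lower end) up: steel blade 30 (x) x 4 (y) mm to 66 mm, steel guard 54 x 30 mm to 71 mm, dark wooden handle 36 (x) x 18 (y) mm to 127 mm; z up. At the start its guard rests on the stand and its origin is 4 mm above the worktop. Grip the handle across its 18 mm (y).
- stand: Fixed wooden stand 62 (x) x 44 (y) x 70 mm high with an upright slot 36 x 7 mm in which the blade stands; origin at the centre of its underside, z up; its x lies along the slot and is the feeler's x at the start.
- knife_block: Fixed wooden knife block 66 (x) x 142 (y) x 88 mm high; origin at the centre of its underside, z up. Three upright slots in a row along y, 42 mm apart. Black plastic liners inside are sprung: pushed down they give 1 mm per 2.5 N, at most 8 mm, then are solid. The blade must never press on anything with more than 20 N.
- slot_right (a point): Centre of the mouth of the slot at the block's -y end (the right one, seen from the robot), on its top face; z up, x along the slot. Each mouth is 42 (x) x 16 (y) mm. 22 mm down, a liner narrows each slot to a throat 7.5 mm wide (y) that lies up to 4 mm to either side (y) of the mouth's centre, differently in each slot: the blade may land on the ledge beside it.
- slot_middle (a point): Centre of the mouth of the middle slot, otherwise as slot_right. In two of the three slots the throat closes to 1.6 mm at 44 mm below the mouth, and the blade jams there; in the third it stays 7.5 mm wide all the way and the blade goes home (66 mm). Which one differs from run to run.
- slot_left (a point): Centre of the mouth of the slot at the block's +y end (the left one, seen from the robot), otherwise as slot_right.
- opener: Bystander: bottle opener, 174x41x20 mm, lying on the worktop
- spoon: Bystander: teaspoon, 137x28x13 mm, lying on the worktop
- cup: Bystander: clear glass cup without handle, 72 mm wide, 62 mm high, standing on the worktop
- mug: Bystander: white mug with handle, 87x118x64 mm, on the worktop
Mind the look-alikes: they are no part of the job. What is shaped like the feeler but orange, purple or yellow is not meant.

How it is judged:
On the way, in this order (a step that is already met when the one before it is completed fails the run):
1. the feeler is lifted clear of its stand (height (world z) of feeler above 0.075 m), for 0.1 s.
2. the blade is past the ledge of the right slot, more than 36 mm down (z of feeler in the frame of slot_right between -0.075 and -0.036 m and x of feeler in the frame of slot_right between -0.012 and 0.012 m and y of feeler in the frame of slot_right between -0.008 and 0.008 m), for 0.1 s.
3. the blade is past the ledge of the middle slot, more than 36 mm down (z of feeler in the frame of slot_middle between -0.075 and -0.036 m and x of feeler in the frame of slot_middle between -0.012 and 0.012 m and y of feeler in the frame of slot_middle between -0.008 and 0.008 m), for 0.1 s.
4. the blade is past the ledge of the left slot, more than 36 mm down (z of feeler in the frame of slot_left between -0.075 and -0.036 m and x of feeler in the frame of slot_left between -0.012 and 0.012 m and y of feeler in the frame of slot_left between -0.008 and 0.008 m), for 0.1 s.
At the end, for the whole second after the job is handed in: The feeler stands upright (within 0.15 rad), released and at rest, in one of the block's slots with its blade's end more than 63 mm below the mouth, that is with the guard on the block's top (((z of feeler in the frame of slot_right between -0.075 and -0.063 m and x of feeler in the frame of slot_right between -0.012 and 0.012 m and y of feeler in the frame of slot_right between -0.008 and 0.008 m) or (z of feeler in the frame of slot_middle between -0.075 and -0.063 m and x of feeler in the frame of slot_middle between -0.012 and 0.012 m and y of feeler in the frame of slot_middle between -0.008 and 0.008 m) or (z of feeler in the frame of slot_left between -0.075 and -0.063 m and x of feeler in the frame of slot_left between -0.012 and 0.012 m and y of feeler in the frame of slot_left between -0.008 and 0.008 m)) and angle between feeler's own z axis and vertical below 0.15 rad and linear speed of feeler below 0.02 m/s); the robot touches nothing.
It fails at once if the blade is forced: it presses on anything with more than 20 N (contact force between feeler_c0 and anything else above 20 N).
It fails at once if the opener is moved by more than 20 mm (distance of opener from where it was at the start of the episode above 0.02 m).
It fails at once if the spoon is moved by more than 20 mm (distance of spoon from where it was at the start of the episode above 0.02 m).
It fails at once if the cup is moved by more than 20 mm (distance of cup from where it was at the start of the episode above 0.02 m).
It fails at once if the mug is moved by more than 20 mm (distance of mug from where it was at the start of the episode above 0.02 m).
It also fails if it takes over 72 s, if anything falls off the work surface, if the arm or the gripper's body presses on something with over 40 N, if the wrist force passes 120 N, or if a joint passes its speed limit or range.

### The arm

A 6-joint arm with a two-finger parallel gripper is mounted at the origin on a cart in front of the work surface, level with it; the furniture and walls round the work are solid. World frame = base frame: x ahead of the robot, y to its left, z up, the work surface at z = 0. Lengths are in m, angles in rad, forces in N, time in s.
With the tool pointing down it reaches from about 0.225 to 0.875 m from the base axis. Payload 3.4 kg.
Tool frame: the origin (TCP) lies at the very end of the fingers, on their centre line; the grasp point (between the pads) lies 19 mm behind it (manip.pinch_z is the distance from the TCP to the grasp point, in m); z points along the fingers, y is the line along which they close (so a half turn about z gives the same grasp; the last joint's range is limited). The gripper opens to 85 mm and grips with 20 to 120 N. Pads are 22 mm wide; open, the fingers measure 114 mm over their backs; the gripper's body (76 mm by 85 mm) begins 54 mm behind the grasp point. The pads swing forward as they close: fully open they stand 13 mm farther back than shut.
Start: joints at [1.019, 0.276, 1.505, -0, 1.361, -0.121], TCP at [0.24, 0.522, 0.231] pointing down, gripper open.
Joint ranges: [-2.89, 2.89], [-0.75, 2.08], [0.22, 2.7], [-1.18, 4.32], [0.11, 2.71], [-2.7, 2.7]. Speed limits (rad/s): [2.57, 2.57, 3.14, 3.14, 3.14, 3.14].

### API

Orientations are given as a unit quaternion [w, x, y, z].
In Python, from rig import manip gives the robot as it stands. The module is installed in compiled form; this text tells all that it offers.
- The arm moves only by the shell command python3 -m jog 'ROWS' [FORCE]. ROWS is JSON, a list of rows, each an object of numbers: "dx", "dy", "dz": the shift along the tool's x, y, z each as a share of 25 cm, from -1 to 1; "ax", "ay", "az": the turn, a rotation vector about the tool's x, y, z each as a share of 90 degrees, from -1 to 1; "grip": the opening, from -1 (shut) to 1 (fully open), so that 0 is half open. A call has 1 to 5 rows; each row is the pose to reach, as a shift and turn from the pose commanded when the call began, along the tool's axes at that moment; what a row does not reach only later rows make up. A row lasts 1/12 s, in which the tool goes at most 41.7 mm and 7.16 degrees, less where a joint would pass 70% of its speed; a pose out of reach is approached as far as the arm can. A call with a number of a shift or a turn outside -1 to 1 is refused whole. A call with a gripper value outside its range is refused whole. The fingers move at their own pace and stop on an object; FORCE is the grip in N (left out, the last holds). Time passes only in rows, so rows that repeat a pose let the fingers close. It gives the time, the measured TCP pose, the force, the opening and the grip force at its end, in the units of the state.
- manip.get_state(): the state, without advancing time (a new reading comes with each control period).
- manip.get_image(name): name is "side" or "top"; returns a dict with "img" (400x640x3 uint8, red, green, blue), "mtx" (3x3 intrinsics, pixels), "world_to_cam" (4x4, takes a point from world to camera coordinates). Camera axes: x right, y down, z forward; pixel columns grow to the right and rows downward; lengths in m; the calibration is good to about 2 mm. A picture is of the moment at which its call begins. There is no depth.
- manip.sign_off(): hands the job in; it is judged then, once.
The state is a dict: "clock": time; "qpos": joint angles; "qd": joint speeds; "effort": joint torques, N m; "position": TCP position; "ee_rot": TCP orientation; "contact_force": force on the tool from outside, world axes, zero at the start; "moment": the same for the moment, N m; "width": finger opening in m; "gripper_force": force on a finger pad.
Only numpy, scipy, OpenCV 4.12 (cv2) and the standard library are available. Lean on these libraries where they do the work, as an engineer would, in place of code of your own. Each camera call takes 0.05 s, during which the arm holds its last target. There are 200 camera calls.

## Working session

There is one attempt and no reset: what is moved stays moved. The work goes in short steps, Python scripts to look and compute and a shell command to move; the robot and the scene stay as the last step left them, time stands still between calls to the robot, and variables do not carry over. Pictures are saved under pics/ and viewed, at most 10 in all, crops included, and the job is handed in when it is done.

```bash
mkdir -p pics; python3 - <<'E'
from rig import manip
import cv2,numpy as np
for n in("side","top"):
    d=manip.get_image(n); cv2.imwrite(f"pics/{n}0.png",d["img"][:,:,::-1]); np.savez(f"{n}.npz",**d)
    R=d["world_to_cam"]; print(n,d["mtx"].round(1).tolist(),R.round(3).tolist(),(-R[:3,:3].T@R[:3,3]).round(3))
s=manip.get_state();print(s, manip.pinch_z)
E
```

```text
side [[373.0, 0.0, 320.4], [0.0, 373.0, 199.5], [0.0, 0.0, 1.0]] [[0.828, -0.56, 0.021, -0.38], [-0.316, -0.499, -0.807, 0.233], [0.462, 0.662, -0.59, 0.923], [0.0, 0.0, 0.0, 1.0]] [-0.038 -0.707  0.741]
top [[445.0, 0.0, 311.2], [0.0, 445.0, 199.6], [0.0, 0.0, 1.0]] [[-0.003, -1.0, -0.013, 0.082], [-0.994, 0.005, -0.108, 0.512], [0.108, 0.012, -0.994, 1.446], [0.0, 0.0, 0.0, 1.0]] [0.353 0.062 1.494]
{'clock': 0.1, 'qpos': array([ 1.01897632e+00,  2.76530755e-01,  1.50602112e+00, -3.22900187e-05,
        1.36071942e+00, -1.21003995e-01]), 'qd': array([-0.00107547, -0.00166458, -0.0047147 , -0.00038629, -0.00019492,
        0.00125036]), 'effort': array([ 3.73420946e-03, -4.17697942e+01, -2.46406782e+01, -4.10246344e-05,
        5.82386725e-03, -2.15097793e-05]), 'position': array([0.2398879 , 0.52203443, 0.23052098]), 'ee_rot': array([-2.62159960e-04,  2.13742645e-01,  9.76889644e-01, -7.97485536e-04]), 'contact_force': array([-0.59703697,  0.40716232, -1.85861097]), 'moment': array([ 0.01437319,  0.01932487, -0.01364144]), 'gripper_force': 0.0, 'width': 0.08565432185655258} 0.0187
```

View pics/top0.png

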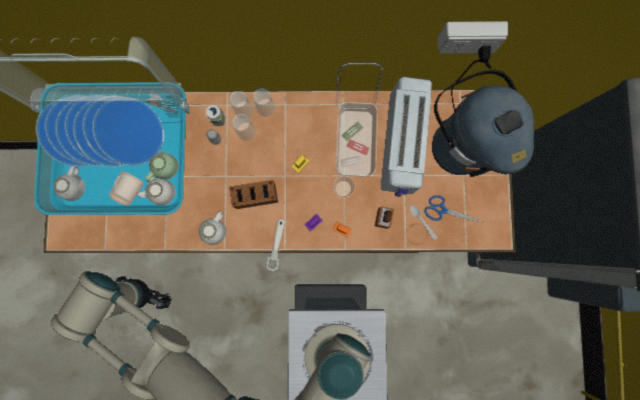

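View pics/side0.png

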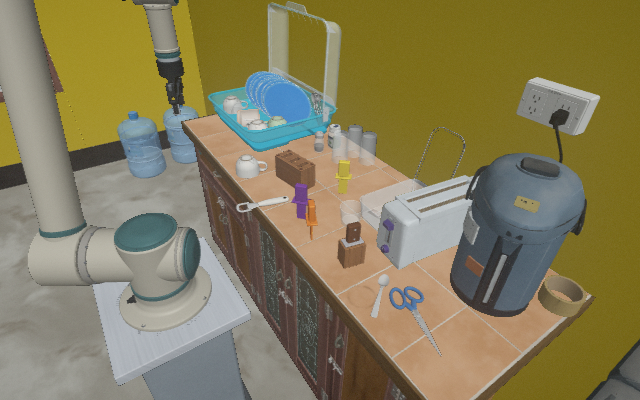

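The stand with the dark-handled feeler is at top (384,217) and side (351,245). The block is at top (254,194), with its three slots in a row along the columns. I'll enlarge both and measure.

```bash
cat > h.py <<'E'
import numpy as np,cv2
def ray(d,u,v,z):
    K,T=d["mtx"],d["world_to_cam"];R=T[:3,:3];c=-R.T@T[:3,3]
    r=R.T@np.linalg.inv(K)@np.array([u,v,1.]);return c+r*(z-c[2])/r[2]
def proj(d,p):
    q=d["world_to_cam"][:3,:3]@np.array(p)+d["world_to_cam"][:3,3];q=d["mtx"]@q;return q[:2]/q[2]
E
python3 - <<'E'
import numpy as np,cv2
a=np.load("top.npz")["img"];b=np.load("side.npz")["img"]
def c(im,x,y,w,h,f): return cv2.resize(im[y:y+h,x:x+w],None,fx=f,fy=f,interpolation=cv2.INTER_CUBIC)
A=c(a,224,174,60,40,6.5);B=c(a,364,198,40,40,6.5);C=c(b,265,140,60,60,6.5*40/60);
D=c(b,325,210,60,60,6.5*40/60)
r1=np.hstack([A,B]);r2=np.hstack([C,D]);r2=np.hstack([r2,np.zeros((r2.shape[0],max(0,r1.shape[1]-r2.shape[1]),3),np.uint8)])
cv2.imwrite("pics/z.png",np.vstack([r1,r2[:, :r1.shape[1]]])[:,:,::-1])
E
```

```text
(no output)
```

View pics/z.png

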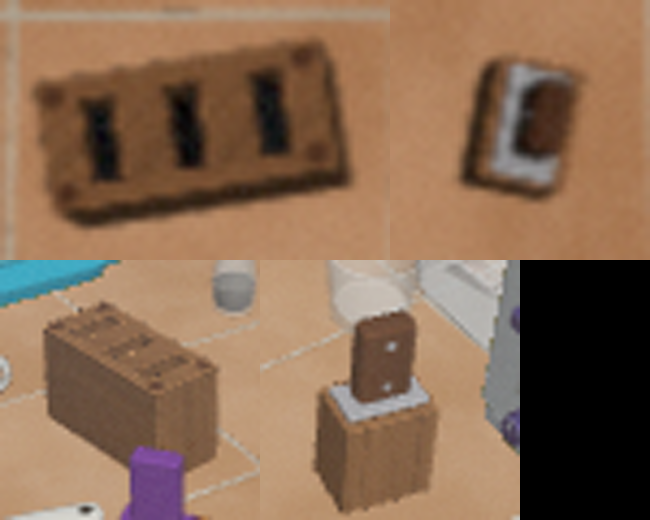

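The crop shows three dark mouths on the block, tilted by about 10°. The stand's light guard is tilted about the same, with the handle's top leaning right by parallax.

```bash
python3 - <<'E'
import numpy as np,cv2
from h import *
d=dict(np.load("top.npz"));im=d["img"];f=8
def blob(x,y,w,h,fn,amin):
    c=cv2.resize(im[y:y+h,x:x+w],None,fx=f,fy=f,interpolation=cv2.INTER_CUBIC)
    m=fn(c.astype(int)).astype(np.uint8);cs,_=cv2.findContours(m,cv2.RETR_EXTERNAL,cv2.CHAIN_APPROX_NONE)
    return [(p[:,0]+.5)/f-.5+[x,y] for p in cs if cv2.contourArea(p)>amin*f*f]
def rect(p,z,t):
    w=np.array([ray(d,u,v,z)[:2] for u,v in p]);r=cv2.minAreaRect((w*1000).astype(np.float32))
    print(t,np.round(p.mean(0),1),"ctr mm",np.round(r[0],1),"size",np.round(r[1],1),"ang",round(r[2],1));return w
S=[]
for p in blob(234,182,36,24,lambda c:c.max(2)<62,8): S.append(rect(p,.088,"slot"))
for p in blob(224,174,58,42,lambda c:(c[...,0]-c[...,2]>18)&(c.max(2)>62)&(c[...,0]<150),200): rect(p,.088,"block")
for p in blob(370,200,26,32,lambda c:(c.min(2)>95)&(c[...,0]-c[...,2]<45),5): rect(p,.075,"guard")
for p in blob(370,200,26,32,lambda c:(c[...,0]-c[...,2]>10)&(c[...,0]<115),5): rect(p,.131,"handle")
for u,v in [(384,209),(392,210)]: print(im[v-3:v+14:2,u].tolist())
s=dict(np.load("side.npz"))
for q in [(.5,-.1,.0)]:print(proj(d,q),proj(s,q))
E
```

```text
slot [257.6 203.7] ctr mm [492.6 250.6] size [ 7.1 78.2] ang 9.0
slot [239.2 195.2] ctr mm [520.8 309. ] size [40.1 14.3] ang 10.7
slot [252.2 193. ] ctr mm [527.2 267.6] size [40.  14.6] ang 9.7
slot [265.1 191.1] ctr mm [533.8 226.1] size [40.2 14.1] ang 9.0
block [253.4 194.2] ctr mm [523.8 264.5] size [ 79.4 152. ] ang 9.2
guard [383.9 216.8] ctr mm [ 451.4 -156.6] size [31.7 56.2] ang 77.6
handle [387.8 215.6] ctr mm [ 451.8 -155. ] size [23.9 42. ] ang 77.8
handle [379.8 219.7] ctr mm [ 439.4 -127.9] size [68.5 39.1] ang 21.7
[[171, 124, 90], [150, 141, 138], [144, 143, 143], [75, 70, 68], [53, 49, 48], [47, 42, 38], [38, 30, 22], [33, 21, 13], [109, 107, 107]]
[[168, 120, 85], [130, 89, 60], [113, 78, 53], [114, 74, 49], [134, 92, 60], [143, 99, 65], [156, 111, 76], [163, 114, 78], [166, 117, 81]]
[364.77811095 203.82708489] [351.3280824  242.22633033]
```

```bash
cat >> h.py <<'E'
from scipy.spatial.transform import Rotation as Ro
def go(p,yang=None,m=None):
    "shares in the tool frame from the present pose to TCP p, tool y at world angle yang (deg), pointing down"
    from rig import manip
    s=manip.get_state();q=s["ee_rot"];R=Ro.from_quat([*q[1:],q[0]])
    d=R.inv().apply(np.array(p)-s["position"])/.25;out="pos %s d %s"%(s["position"].round(4),d.round(4))
    if yang is not None:
        a=np.radians(yang);y=np.array([np.cos(a),np.sin(a),0]);z=np.array([0,0,-1.]);G=Ro.from_matrix(np.c_[np.cross(y,z),y,z])
        out+=" a %s"%((R.inv()*G).as_rotvec()/(np.pi/2)).round(4)
    print(out,"F",s["contact_force"].round(1),"w",round(s["width"],4),"gf",round(float(s["gripper_force"]),1),"t",s["clock"])
E
python3 - <<'E'
from h import *
s=dict(np.load("side.npz"))
for p in [(.4514,-.1566,.131),(.5208,.309,.088),(.5272,.2676,.088),(.5338,.2261,.088)]:print(p,proj(s,p).round(1))
E
python3 -m jog '[{"dx":-0.476,"dy":-0.529},{"dx":-0.476,"dy":-0.529},{"dx":-0.476,"dy":-0.529},{"dx":-0.476,"dy":-0.529},{"dx":-0.476,"dy":-0.529}]'
python3 -m jog '[{"dx":-0.476,"dy":-0.529},{"dx":-0.476,"dy":-0.529},{"dx":-0.476,"dy":-0.529},{"dx":-0.476,"dy":-0.529},{"dx":-0.476,"dy":-0.529}]'
python3 -c "from h import *;go((.4514,-.1566,.2),77.6)"
```

```text
(0.4514, -0.1566, 0.131) [353.5 224. ]
(0.5208, 0.309, 0.088) [286.5 155. ]
(0.5272, 0.2676, 0.088) [294.1 159.5]
(0.5338, 0.2261, 0.088) [302.  164.3]
pos [0.2399 0.522  0.2305] d [-1.9024 -2.113   0.1253] a [-0.001  -0.0002 -0.1365] F [-0.6  0.4 -1.9] w 0.0857 gf 0.0 t 0.1schema error: expected keys dx, dy, dz, ax, ay, az, grip
schema error: expected keys dx, dy, dz, ax, ay, az, grip
```

Side-view check agrees within a pixel: the handle top was seen at about (354,223) and the middle slot at about (295,160). All keys are required in each row.

```bash

python3 -m jog '[{"dx":-0.476,"dy":-0.529,"dz":0,"ax":0,"ay":0,"az":0,"grip":1},{"dx":-0.476,"dy":-0.529,"dz":0,"ax":0,"ay":0,"az":0,"grip":1},{"dx":-0.476,"dy":-0.529,"dz":0,"ax":0,"ay":0,"az":0,"grip":1},{"dx":-0.476,"dy":-0.529,"dz":0,"ax":0,"ay":0,"az":0,"grip":1},{"dx":-0.476,"dy":-0.529,"dz":0,"ax":0,"ay":0,"az":0,"grip":1}]' 40
python3 -m jog '[{"dx":-0.476,"dy":-0.529,"dz":0,"ax":0,"ay":0,"az":0,"grip":1},{"dx":-0.476,"dy":-0.529,"dz":0,"ax":0,"ay":0,"az":0,"grip":1},{"dx":-0.476,"dy":-0.529,"dz":0,"ax":0,"ay":0,"az":0,"grip":1},{"dx":-0.476,"dy":-0.529,"dz":0,"ax":0,"ay":0,"az":0,"grip":1},{"dx":-0.476,"dy":-0.529,"dz":0,"ax":0,"ay":0,"az":0,"grip":1}]'
python3 -c "from h import *;go((.4514,-.1566,.2),77.6)"
```

```text
clock: 0.52
position: [0.293, 0.3474, 0.2308]
ee_rot: [0.0, 0.215, 0.977, -0.002]
contact_force: [0.4, 0.1, 0.2]
width: 0.0854
gripper_force: 0.0
clock: 0.93
position: [0.3468, 0.1783, 0.2312]
ee_rot: [0.001, 0.216, 0.976, -0.001]
contact_force: [-0.1, 0.7, -0.1]
width: 0.0854
gripper_force: 0.0
pos [0.3468 0.1783 0.2312] d [-0.9437 -1.0385  0.129 ] a [-0.0017  0.001  -0.1391] F [-0.1  0.7 -0.1] w 0.0854 gf 0.0 t 0.9333
```

```bash

python3 -m jog '[{"dx":-0.47,"dy":-0.52,"dz":0,"ax":0,"ay":0,"az":0,"grip":0},{"dx":-0.47,"dy":-0.52,"dz":0,"ax":0,"ay":0,"az":0,"grip":0},{"dx":-0.47,"dy":-0.52,"dz":0,"ax":0,"ay":0,"az":0,"grip":0},{"dx":-0.47,"dy":-0.52,"dz":0,"ax":0,"ay":0,"az":0,"grip":0},{"dx":-0.47,"dy":-0.52,"dz":0,"ax":0,"ay":0,"az":0,"grip":0}]' 40 >/dev/null
python3 -m jog '[{"dx":-0.47,"dy":-0.52,"dz":0,"ax":0,"ay":0,"az":-0.137,"grip":0},{"dx":-0.47,"dy":-0.52,"dz":0,"ax":0,"ay":0,"az":-0.137,"grip":0},{"dx":-0.47,"dy":-0.52,"dz":0,"ax":0,"ay":0,"az":-0.137,"grip":0},{"dx":-0.47,"dy":-0.52,"dz":0,"ax":0,"ay":0,"az":-0.137,"grip":0},{"dx":-0.47,"dy":-0.52,"dz":0,"ax":0,"ay":0,"az":-0.137,"grip":0}]'
python3 - <<'E'
from h import *
from rig import manip
go((.4514,-.1566,.09),77.6)
for n in ("side","top"):
    d=manip.get_image(n);u,v=(int(x) for x in proj(d,(.45,-.157,.13)));cv2.imwrite(f"pics/{n}1.png",cv2.resize(d["img"][v-60:v+50,u-50:u+50,::-1],None,fx=4,fy=4,interpolation=cv2.INTER_CUBIC))
cv2.imwrite("pics/a1.png",np.hstack([cv2.imread("pics/side1.png"),cv2.imread("pics/top1.png")]))
E
```

```text
clock: 1.77
position: [0.4528, -0.1558, 0.231]
ee_rot: [0.001, 0.109, 0.994, -0.001]
contact_force: [0.6, -0.8, 0.4]
width: 0.0425
gripper_force: 0.0
pos [ 0.4528 -0.1558  0.231 ] d [ 0.0057 -0.0033  0.564 ] a [-0.0012  0.0012 -0.0011] F [ 0.6 -0.8  0.4] w 0.0425 gf 0.0 t 1.7667
```

View pics/a1.png

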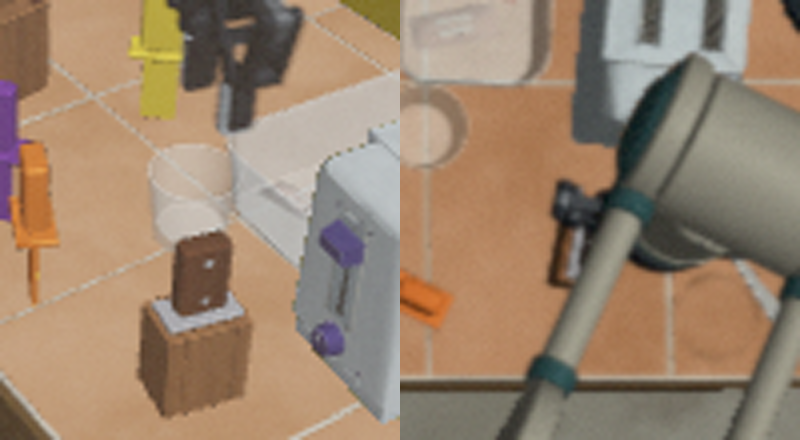

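The fingers hang straight above the dark handle and the toaster is clear, so I'll descend.

```bash

python3 -m jog '[{"dx":0.006,"dy":-0.003,"dz":0.12,"ax":0,"ay":0,"az":0,"grip":0},{"dx":0.006,"dy":-0.003,"dz":0.24,"ax":0,"ay":0,"az":0,"grip":0},{"dx":0.006,"dy":-0.003,"dz":0.35,"ax":0,"ay":0,"az":0,"grip":0},{"dx":0.006,"dy":-0.003,"dz":0.4,"ax":0,"ay":0,"az":0,"grip":0},{"dx":0.006,"dy":-0.003,"dz":0.4,"ax":0,"ay":0,"az":0,"grip":0}]'
python3 -m jog '[{"dx":0,"dy":0,"dz":0.05,"ax":0,"ay":0,"az":0,"grip":0},{"dx":0,"dy":0,"dz":0.1,"ax":0,"ay":0,"az":0,"grip":0},{"dx":0,"dy":0,"dz":0.15,"ax":0,"ay":0,"az":0,"grip":0},{"dx":0,"dy":0,"dz":0.16,"ax":0,"ay":0,"az":0,"grip":0},{"dx":0,"dy":0,"dz":0.16,"ax":0,"ay":0,"az":0,"grip":0}]'
python3 -c "from h import *;go((.4514,-.1566,.09),77.6)"
```

```text
clock: 2.28
position: [0.4464, -0.1489, 0.1282]
ee_rot: [-0.004, 0.107, 0.994, 0.002]
contact_force: [-1.2, 0.2, 0.4]
width: 0.0425
gripper_force: 0.0
clock: 2.7
position: [0.4492, -0.151, 0.0915]
ee_rot: [-0.0, 0.107, 0.994, 0.0]
contact_force: [0.2, -0.1, 1.3]
width: 0.043
gripper_force: 0.0
pos [ 0.4492 -0.151   0.0915] d [-0.0135 -0.0201  0.006 ] a [ 0.0004 -0.0004  0.001 ] F [ 0.2 -0.1  1.3] w 0.043 gf 0.0 t 2.7
```

```bash

python3 -m jog '[{"dx":-0.0135,"dy":-0.02,"dz":0.006,"ax":0,"ay":0,"az":0,"grip":0},{"dx":-0.0135,"dy":-0.02,"dz":0.006,"ax":0,"ay":0,"az":0,"grip":0},{"dx":-0.0135,"dy":-0.02,"dz":0.006,"ax":0,"ay":0,"az":0,"grip":0}]' >/dev/null
python3 -c "from h import *;go((.4514,-.1566,.09),77.6)"
```

```text
pos [ 0.4524 -0.1582  0.0907] d [0.0052 0.0052 0.0026] a [-0.0003  0.0013  0.0003] F [-0.6  0.7 -0.6] w 0.0425 gf 0.0 t 2.95
```

```bash

python3 -m jog '[{"dx":0.004,"dy":0.004,"dz":0,"ax":0,"ay":0,"az":0,"grip":0},{"dx":0.004,"dy":0.004,"dz":0,"ax":0,"ay":0,"az":0,"grip":-0.35},{"dx":0.004,"dy":0.004,"dz":0,"ax":0,"ay":0,"az":0,"grip":-0.45},{"dx":0.004,"dy":0.004,"dz":0,"ax":0,"ay":0,"az":0,"grip":-0.55},{"dx":0.004,"dy":0.004,"dz":0,"ax":0,"ay":0,"az":0,"grip":-0.6}]' 20
python3 -m jog '[{"dx":0,"dy":0,"dz":0,"ax":0,"ay":0,"az":0,"grip":-0.7},{"dx":0,"dy":0,"dz":0,"ax":0,"ay":0,"az":0,"grip":-0.8},{"dx":0,"dy":0,"dz":0,"ax":0,"ay":0,"az":0,"grip":-0.9},{"dx":0,"dy":0,"dz":0,"ax":0,"ay":0,"az":0,"grip":-1}]' 20
python3 -c "from h import *;go((.4514,-.1566,.09),77.6)"
```

```text
clock: 3.37
position: [0.4507, -0.1563, 0.0899]
ee_rot: [0.0, 0.108, 0.994, 0.0]
contact_force: [0.3, 0.0, 1.2]
width: 0.0175
gripper_force: 19.8
clock: 3.7
position: [0.4507, -0.1563, 0.0899]
ee_rot: [0.0, 0.108, 0.994, 0.0]
contact_force: [-0.4, 1.6, 3.1]
width: 0.0178
gripper_force: 19.9
pos [ 0.4507 -0.1563  0.0899] d [-0.0029 -0.0005 -0.0004] a [ 0.0002 -0.      0.0005] F [-0.4  1.6  3.1] w 0.0178 gf 19.9 t 3.7
```

```bash

python3 -m jog '[{"dx":0,"dy":0,"dz":-0.04,"ax":0,"ay":0,"az":0,"grip":-1},{"dx":0,"dy":0,"dz":-0.1,"ax":0,"ay":0,"az":0,"grip":-1},{"dx":0,"dy":0,"dz":-0.18,"ax":0,"ay":0,"az":0,"grip":-1},{"dx":0,"dy":0,"dz":-0.26,"ax":0,"ay":0,"az":0,"grip":-1},{"dx":0,"dy":0,"dz":-0.34,"ax":0,"ay":0,"az":0,"grip":-1}]' 20
python3 -m jog '[{"dx":0,"dy":0,"dz":-0.1,"ax":0,"ay":0,"az":0,"grip":-1},{"dx":0,"dy":0,"dz":-0.2,"ax":0,"ay":0,"az":0,"grip":-1},{"dx":0,"dy":0,"dz":-0.24,"ax":0,"ay":0,"az":0,"grip":-1},{"dx":0,"dy":0,"dz":-0.24,"ax":0,"ay":0,"az":0,"grip":-1}]' 40
python3 -c "from h import *;go((.5338,.2261,.235),99.0)"
```

```text
clock: 4.12
position: [0.4503, -0.1564, 0.1751]
ee_rot: [-0.001, 0.108, 0.994, 0.0]
contact_force: [-0.7, 0.6, -0.9]
width: 0.0176
gripper_force: 19.6
clock: 4.45
position: [0.4521, -0.1573, 0.2369]
ee_rot: [0.002, 0.108, 0.994, -0.001]
contact_force: [0.2, -0.8, -1.3]
width: 0.0176
gripper_force: 45.2
pos [ 0.4521 -0.1573  0.2369] d [0.0089 1.5679 0.0051] a [-0.0016  0.0031 -0.2372] F [ 0.2 -0.8 -1.3] w 0.0176 gf 45.2 t 4.45
```

```bash

python3 -m jog '[{"dx":0,"dy":0.78,"dz":0,"ax":0,"ay":0,"az":0,"grip":-1},{"dx":0,"dy":0.78,"dz":0,"ax":0,"ay":0,"az":0,"grip":-1},{"dx":0,"dy":0.78,"dz":0,"ax":0,"ay":0,"az":0,"grip":-1},{"dx":0,"dy":0.78,"dz":0,"ax":0,"ay":0,"az":0,"grip":-1},{"dx":0,"dy":0.78,"dz":0,"ax":0,"ay":0,"az":0,"grip":-1}]' 40 >/dev/null
python3 -m jog '[{"dx":0,"dy":0.78,"dz":0,"ax":0,"ay":0,"az":-0.235,"grip":-1},{"dx":0,"dy":0.78,"dz":0,"ax":0,"ay":0,"az":-0.235,"grip":-1},{"dx":0,"dy":0.78,"dz":0,"ax":0,"ay":0,"az":-0.235,"grip":-1},{"dx":0,"dy":0.78,"dz":0,"ax":0,"ay":0,"az":-0.235,"grip":-1},{"dx":0,"dy":0.78,"dz":0,"ax":0,"ay":0,"az":-0.235,"grip":-1}]' 40 >/dev/null
python3 -c "from h import *;go((.5338,.2261,.2),99.0)"
```

```text
pos [0.5336 0.228  0.2322] d [-0.     -0.008   0.1288] a [ 0.0007 -0.0018 -0.0009] F [ 0.5 -0.6 -1.5] w 0.0177 gf 45.2 t 5.2833
```

```bash

python3 -m jog '[{"dx":0,"dy":-0.008,"dz":0.1,"ax":0,"ay":0,"az":0,"grip":-1},{"dx":0,"dy":-0.008,"dz":0.15,"ax":0,"ay":0,"az":0,"grip":-1},{"dx":0,"dy":-0.008,"dz":0.18,"ax":0,"ay":0,"az":0,"grip":-1},{"dx":0,"dy":-0.008,"dz":0.18,"ax":0,"ay":0,"az":0,"grip":-1},{"dx":0,"dy":-0.008,"dz":0.18,"ax":0,"ay":0,"az":0,"grip":-1}]' 40 >/dev/null
python3 - <<'E'
from h import *
from rig import manip
go((.5338,.2261,.18),99.0)
ims=[]
for n in ("side","top"):
    d=manip.get_image(n);u,v=(int(x) for x in proj(d,(.53,.23,.11)));ims.append(cv2.resize(d["img"][v-35:v+35,u-28:u+28,::-1],None,fx=7,fy=7,interpolation=cv2.INTER_CUBIC))
    print(n,u-28,v-35); np.savez(n+"2.npz",**d)
cv2.imwrite("pics/a2.png",np.hstack(ims))
E
```

```text
pos [0.534  0.2221 0.1886] d [-0.0017  0.0158  0.0345] a [-0.0002 -0.0014 -0.0025] F [ 0.5 -0.2 -0.8] w 0.0174 gf 45.3 t 5.7
side 272 123
top 235 156
```

View pics/a2.png

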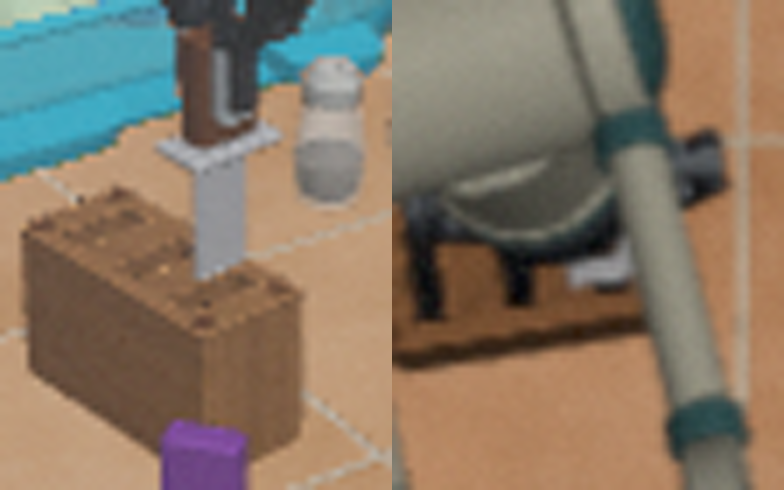

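The blade's lower end is at side px (303.4,161.9), held upright and in line with the right slot. I'll compare that with the prediction after settling.

```bash

python3 -m jog '[{"dx":0,"dy":0.015,"dz":0,"ax":0,"ay":0,"az":0,"grip":-1},{"dx":0,"dy":0.015,"dz":0,"ax":0,"ay":0,"az":0,"grip":-1},{"dx":0,"dy":0.015,"dz":0,"ax":0,"ay":0,"az":0,"grip":-1},{"dx":0,"dy":0.015,"dz":0,"ax":0,"ay":0,"az":0,"grip":-1}]' 40 >/dev/null
python3 - <<'E'
from h import *
go((.5338,.2261,.158),99.0)
s=dict(np.load("side.npz"))
for p in [(.534,.2221,.1027),(.534,.2181,.1027),(.538,.2221,.1027)]:print(proj(s,p).round(1))
E
```

```text
pos [0.5341 0.2263 0.1903] d [ 0.0014 -0.0005  0.1294] a [ 0.0001  0.0007 -0.0023] F [-0.   1.3 -0.7] w 0.0176 gf 45.3 t 6.1333
[302.7 161. ]
[303.3 161.5]
[303.7 160.7]
```

```bash

python3 -m jog '[{"dx":0,"dy":0,"dz":0.03,"ax":0,"ay":0,"az":0,"grip":-1},{"dx":0,"dy":0,"dz":0.06,"ax":0,"ay":0,"az":0,"grip":-1},{"dx":0,"dy":0,"dz":0.07,"ax":0,"ay":0,"az":0,"grip":-1},{"dx":0,"dy":0,"dz":0.08,"ax":0,"ay":0,"az":0,"grip":-1},{"dx":0,"dy":0,"dz":0.08,"ax":0,"ay":0,"az":0,"grip":-1}]' 40
python3 -m jog '[{"dx":0,"dy":0,"dz":0.01,"ax":0,"ay":0,"az":0,"grip":-1},{"dx":0,"dy":0,"dz":0.02,"ax":0,"ay":0,"az":0,"grip":-1},{"dx":0,"dy":0,"dz":0.03,"ax":0,"ay":0,"az":0,"grip":-1},{"dx":0,"dy":0,"dz":0.04,"ax":0,"ay":0,"az":0,"grip":-1},{"dx":0,"dy":0,"dz":0.04,"ax":0,"ay":0,"az":0,"grip":-1}]' 40
python3 -c "from h import *;go((.5338,.2261,.152),99.0)"
```

```text
clock: 6.55
position: [0.5334, 0.2261, 0.1688]
ee_rot: [-0.001, -0.077, 0.997, -0.0]
contact_force: [0.4, 0.4, -0.6]
width: 0.0174
gripper_force: 45.3
clock: 6.97
position: [0.5335, 0.2262, 0.1592]
ee_rot: [-0.0, -0.077, 0.997, -0.0]
contact_force: [0.0, -0.5, -1.1]
width: 0.017
gripper_force: 45.3
pos [0.5335 0.2262 0.1592] d [-0.001  -0.0004  0.0289] a [-0.     -0.0006 -0.0022] F [ 0.  -0.5 -1.1] w 0.017 gf 45.3 t 6.9667
```

```bash

python3 -m jog '[{"dx":0,"dy":0,"dz":0.01,"ax":0,"ay":0,"az":0,"grip":-1},{"dx":0,"dy":0,"dz":0.02,"ax":0,"ay":0,"az":0,"grip":-1},{"dx":0,"dy":0,"dz":0.03,"ax":0,"ay":0,"az":0,"grip":-1},{"dx":0,"dy":0,"dz":0.04,"ax":0,"ay":0,"az":0,"grip":-1},{"dx":0,"dy":0,"dz":0.04,"ax":0,"ay":0,"az":0,"grip":-1}]' 40
python3 -c "from h import *;go((.5338,.2261,.152),99.0)"
```

```text
clock: 7.38
position: [0.5335, 0.2262, 0.1492]
ee_rot: [-0.001, -0.077, 0.997, -0.0]
contact_force: [-0.0, 0.0, -1.3]
width: 0.0174
gripper_force: 45.3
pos [0.5335 0.2262 0.1492] d [-0.0011 -0.0004 -0.0113] a [-0.     -0.0007 -0.0023] F [-0.   0.  -1.3] w 0.0174 gf 45.3 t 7.3833
```

```bash

python3 -m jog '[{"dx":0,"dy":0,"dz":0.006,"ax":0,"ay":0,"az":0,"grip":-1},{"dx":0,"dy":0,"dz":0.012,"ax":0,"ay":0,"az":0,"grip":-1},{"dx":0,"dy":0,"dz":0.012,"ax":0,"ay":0,"az":0,"grip":-1}]' 40
```

```text
clock: 7.63
position: [0.5337, 0.2262, 0.1465]
ee_rot: [-0.0, -0.077, 0.997, -0.0]
contact_force: [0.6, -0.0, -1.2]
width: 0.0176
gripper_force: 45.3
```

```bash

python3 -m jog '[{"dx":0,"dy":0,"dz":0.008,"ax":0,"ay":0,"az":0,"grip":-1},{"dx":0,"dy":0,"dz":0.016,"ax":0,"ay":0,"az":0,"grip":-1},{"dx":0,"dy":0,"dz":0.016,"ax":0,"ay":0,"az":0,"grip":-1}]' 40
python3 -m jog '[{"dx":0,"dy":0,"dz":0.008,"ax":0,"ay":0,"az":0,"grip":-1},{"dx":0,"dy":0,"dz":0.016,"ax":0,"ay":0,"az":0,"grip":-1},{"dx":0,"dy":0,"dz":0.024,"ax":0,"ay":0,"az":0,"grip":-1},{"dx":0,"dy":0,"dz":0.024,"ax":0,"ay":0,"az":0,"grip":-1}]' 40
```

```text
clock: 7.88
position: [0.5336, 0.2262, 0.1424]
ee_rot: [-0.0, -0.077, 0.997, -0.0]
contact_force: [-0.6, -1.2, -1.5]
width: 0.0175
gripper_force: 45.3
clock: 8.22
position: [0.5336, 0.2262, 0.1363]
ee_rot: [-0.0, -0.077, 0.997, -0.0]
contact_force: [0.2, -0.0, -1.2]
width: 0.0172
gripper_force: 45.3
```

```bash

python3 -m jog '[{"dx":0,"dy":0,"dz":0.008,"ax":0,"ay":0,"az":0,"grip":-1},{"dx":0,"dy":0,"dz":0.016,"ax":0,"ay":0,"az":0,"grip":-1},{"dx":0,"dy":0,"dz":0.02,"ax":0,"ay":0,"az":0,"grip":-1},{"dx":0,"dy":0,"dz":0.02,"ax":0,"ay":0,"az":0,"grip":-1}]' 40
python3 -m jog '[{"dx":0,"dy":0,"dz":0.006,"ax":0,"ay":0,"az":0,"grip":-1},{"dx":0,"dy":0,"dz":0.012,"ax":0,"ay":0,"az":0,"grip":-1},{"dx":0,"dy":0,"dz":0.012,"ax":0,"ay":0,"az":0,"grip":-1}]' 40
```

```text
clock: 8.55
position: [0.5337, 0.2262, 0.1315]
ee_rot: [-0.0, -0.077, 0.997, -0.0]
contact_force: [-0.3, -0.2, -1.0]
width: 0.0174
gripper_force: 45.3
clock: 8.8
position: [0.5341, 0.2263, 0.1289]
ee_rot: [0.0, -0.077, 0.997, 0.0]
contact_force: [0.0, 0.4, 1.3]
width: 0.0176
gripper_force: 45.5
```

```bash

python3 -m jog '[{"dx":0,"dy":0,"dz":0.006,"ax":0,"ay":0,"az":0,"grip":-1},{"dx":0,"dy":0,"dz":0.006,"ax":0,"ay":0,"az":0,"grip":-1},{"dx":0,"dy":0,"dz":0.006,"ax":0,"ay":0,"az":0,"grip":-1}]' 40
```

```text
clock: 9.05
position: [0.5342, 0.2263, 0.1279]
ee_rot: [0.0, -0.077, 0.997, 0.0]
contact_force: [-0.7, -1.1, 3.4]
width: 0.0177
gripper_force: 45.9
```

Right slot: past the ledge, then firm contact at 44 mm, so it is blocked. I'll withdraw and go to the middle slot.

```bash

python3 -m jog '[{"dx":0,"dy":0,"dz":-0.04,"ax":0,"ay":0,"az":0,"grip":-1},{"dx":0,"dy":0,"dz":-0.1,"ax":0,"ay":0,"az":0,"grip":-1},{"dx":0,"dy":0,"dz":-0.18,"ax":0,"ay":0,"az":0,"grip":-1},{"dx":0,"dy":0,"dz":-0.25,"ax":0,"ay":0,"az":0,"grip":-1},{"dx":0,"dy":0,"dz":-0.25,"ax":0,"ay":0,"az":0,"grip":-1}]' 40
python3 -m jog '[{"dx":0,"dy":0,"dz":0,"ax":0,"ay":0,"az":0,"grip":-1},{"dx":0,"dy":0.08,"dz":0,"ax":0,"ay":0,"az":0,"grip":-1},{"dx":0,"dy":0.168,"dz":0,"ax":0,"ay":0,"az":0,"grip":-1},{"dx":0,"dy":0.168,"dz":0,"ax":0,"ay":0,"az":0,"grip":-1},{"dx":0,"dy":0.168,"dz":0,"ax":0,"ay":0,"az":0,"grip":-1}]' 40
python3 -c "from h import *;go((.5272,.2676,.16),99.0)"
```

```text
clock: 9.47
position: [0.5361, 0.2269, 0.1937]
ee_rot: [0.004, -0.077, 0.997, 0.001]
contact_force: [-0.0, -0.1, -0.4]
width: 0.0173
gripper_force: 45.4
clock: 9.88
position: [0.5264, 0.2681, 0.1881]
ee_rot: [-0.001, -0.078, 0.997, -0.001]
contact_force: [0.6, -0.5, 0.4]
width: 0.0174
gripper_force: 45.3
pos [0.5264 0.2681 0.1881] d [-0.0034 -0.0022  0.1124] a [-0.0005 -0.0019 -0.0011] F [ 0.6 -0.5  0.4] w 0.0174 gf 45.3 t 9.8833
```

```bash

python3 -m jog '[{"dx":-0.002,"dy":-0.001,"dz":0.02,"ax":0,"ay":0,"az":0,"grip":-1},{"dx":-0.002,"dy":-0.001,"dz":0.05,"ax":0,"ay":0,"az":0,"grip":-1},{"dx":-0.002,"dy":-0.001,"dz":0.08,"ax":0,"ay":0,"az":0,"grip":-1},{"dx":-0.002,"dy":-0.001,"dz":0.11,"ax":0,"ay":0,"az":0,"grip":-1},{"dx":-0.002,"dy":-0.001,"dz":0.11,"ax":0,"ay":0,"az":0,"grip":-1}]' 40
python3 -m jog '[{"dx":0,"dy":0,"dz":0.008,"ax":0,"ay":0,"az":0,"grip":-1},{"dx":0,"dy":0,"dz":0.016,"ax":0,"ay":0,"az":0,"grip":-1},{"dx":0,"dy":0,"dz":0.024,"ax":0,"ay":0,"az":0,"grip":-1},{"dx":0,"dy":0,"dz":0.032,"ax":0,"ay":0,"az":0,"grip":-1},{"dx":0,"dy":0,"dz":0.032,"ax":0,"ay":0,"az":0,"grip":-1}]' 40
```

```text
clock: 10.3
position: [0.5267, 0.2666, 0.1598]
ee_rot: [-0.002, -0.076, 0.997, -0.001]
contact_force: [0.1, 0.6, -2.0]
width: 0.0175
gripper_force: 45.3
clock: 10.72
position: [0.5279, 0.2676, 0.1541]
ee_rot: [-0.0, -0.077, 0.997, 0.0]
contact_force: [0.6, 0.4, -1.6]
width: 0.0174
gripper_force: 45.3
```

```bash

python3 -m jog '[{"dx":0,"dy":0,"dz":0.007,"ax":0,"ay":0,"az":0,"grip":-1},{"dx":0,"dy":0,"dz":0.014,"ax":0,"ay":0,"az":0,"grip":-1},{"dx":0,"dy":0,"dz":0.014,"ax":0,"ay":0,"az":0,"grip":-1},{"dx":0,"dy":0,"dz":0.014,"ax":0,"ay":0,"az":0,"grip":-1}]' 40
```

```text
clock: 11.05
position: [0.5283, 0.2677, 0.1511]
ee_rot: [0.0, -0.077, 0.997, 0.0]
contact_force: [1.1, -0.3, 0.5]
width: 0.0172
gripper_force: 45.5
```

```bash

python3 -m jog '[{"dx":0,"dy":0,"dz":0.006,"ax":0,"ay":0,"az":0,"grip":-1},{"dx":0,"dy":0,"dz":0.006,"ax":0,"ay":0,"az":0,"grip":-1},{"dx":0,"dy":0,"dz":0.006,"ax":0,"ay":0,"az":0,"grip":-1}]' 40
```

```text
clock: 11.3
position: [0.5283, 0.2677, 0.1499]
ee_rot: [0.001, -0.077, 0.997, 0.0]
contact_force: [-0.4, 0.0, 4.0]
width: 0.0177
gripper_force: 45.9
```

Ledge hit in the middle slot (about 5 N). I'll lift 3 mm, shift +3 mm in y and try again.

```bash

python3 -m jog '[{"dx":0,"dy":0,"dz":-0.02,"ax":0,"ay":0,"az":0,"grip":-1},{"dx":0,"dy":0,"dz":-0.02,"ax":0,"ay":0,"az":0,"grip":-1},{"dx":0,"dy":0.012,"dz":-0.02,"ax":0,"ay":0,"az":0,"grip":-1},{"dx":0,"dy":0.012,"dz":-0.02,"ax":0,"ay":0,"az":0,"grip":-1},{"dx":0,"dy":0.012,"dz":-0.02,"ax":0,"ay":0,"az":0,"grip":-1}]' 40
python3 -m jog '[{"dx":0,"dy":0,"dz":0.008,"ax":0,"ay":0,"az":0,"grip":-1},{"dx":0,"dy":0,"dz":0.014,"ax":0,"ay":0,"az":0,"grip":-1},{"dx":0,"dy":0,"dz":0.02,"ax":0,"ay":0,"az":0,"grip":-1},{"dx":0,"dy":0,"dz":0.02,"ax":0,"ay":0,"az":0,"grip":-1}]' 40
```

```text
clock: 11.72
position: [0.5272, 0.2706, 0.1539]
ee_rot: [-0.0, -0.077, 0.997, -0.0]
contact_force: [0.5, 0.4, -0.8]
width: 0.0176
gripper_force: 45.3
clock: 12.05
position: [0.5273, 0.2707, 0.1488]
ee_rot: [-0.0, -0.077, 0.997, 0.0]
contact_force: [0.9, 0.9, -0.0]
width: 0.0174
gripper_force: 45.3
```

```bash

python3 -m jog '[{"dx":0,"dy":0,"dz":0.006,"ax":0,"ay":0,"az":0,"grip":-1},{"dx":0,"dy":0,"dz":0.006,"ax":0,"ay":0,"az":0,"grip":-1},{"dx":0,"dy":0,"dz":0.006,"ax":0,"ay":0,"az":0,"grip":-1}]' 40
```

```text
clock: 12.3
position: [0.5275, 0.2707, 0.1477]
ee_rot: [-0.0, -0.077, 0.997, 0.0]
contact_force: [-0.4, 2.0, -1.3]
width: 0.0175
gripper_force: 45.3
```

Force is back to its unloaded level, so the blade is in the throat. Continuing down.

```bash

python3 -m jog '[{"dx":0,"dy":0,"dz":0.008,"ax":0,"ay":0,"az":0,"grip":-1},{"dx":0,"dy":0,"dz":0.016,"ax":0,"ay":0,"az":0,"grip":-1},{"dx":0,"dy":0,"dz":0.016,"ax":0,"ay":0,"az":0,"grip":-1}]' 40
```

```text
clock: 12.55
position: [0.5274, 0.2707, 0.1435]
ee_rot: [-0.0, -0.077, 0.997, 0.0]
contact_force: [-0.2, 0.5, -0.9]
width: 0.0174
gripper_force: 45.3
```

```bash

python3 -m jog '[{"dx":0,"dy":0,"dz":0.008,"ax":0,"ay":0,"az":0,"grip":-1},{"dx":0,"dy":0,"dz":0.016,"ax":0,"ay":0,"az":0,"grip":-1},{"dx":0,"dy":0,"dz":0.022,"ax":0,"ay":0,"az":0,"grip":-1},{"dx":0,"dy":0,"dz":0.022,"ax":0,"ay":0,"az":0,"grip":-1}]' 40
```

```text
clock: 12.88
position: [0.5274, 0.2707, 0.1379]
ee_rot: [-0.0, -0.077, 0.997, 0.0]
contact_force: [-0.8, 1.5, -0.3]
width: 0.0175
gripper_force: 45.3
```

```bash

python3 -m jog '[{"dx":0,"dy":0,"dz":0.007,"ax":0,"ay":0,"az":0,"grip":-1},{"dx":0,"dy":0,"dz":0.014,"ax":0,"ay":0,"az":0,"grip":-1},{"dx":0,"dy":0,"dz":0.014,"ax":0,"ay":0,"az":0,"grip":-1},{"dx":0,"dy":0,"dz":0.014,"ax":0,"ay":0,"az":0,"grip":-1}]' 40; python3 -c "from h import *;go((.5272,.2676,.13),99.0)"
```

```text
clock: 13.22
position: [0.5275, 0.2707, 0.1347]
ee_rot: [-0.0, -0.077, 0.997, 0.0]
contact_force: [0.1, 2.5, -0.6]
width: 0.0176
gripper_force: 45.3
pos [0.5275 0.2707 0.1347] d [ 0.0031 -0.0119  0.0188] a [ 0.0002 -0.0001 -0.0023] F [ 0.1  2.5 -0.6] w 0.0176 gf 45.3 t 13.2167
```

```bash

python3 -m jog '[{"dx":0,"dy":0.003,"dz":0.007,"ax":0,"ay":0,"az":0,"grip":-1},{"dx":0,"dy":0.003,"dz":0.014,"ax":0,"ay":0,"az":0,"grip":-1},{"dx":0,"dy":0.003,"dz":0.02,"ax":0,"ay":0,"az":0,"grip":-1},{"dx":0,"dy":0.003,"dz":0.02,"ax":0,"ay":0,"az":0,"grip":-1}]' 40
```

```text
clock: 13.55
position: [0.5271, 0.2709, 0.1292]
ee_rot: [-0.001, -0.077, 0.997, -0.0]
contact_force: [0.7, -0.4, -0.8]
width: 0.0179
gripper_force: 45.3
```

```bash

python3 -m jog '[{"dx":0,"dy":0,"dz":0.006,"ax":0,"ay":0,"az":0,"grip":-1},{"dx":0,"dy":0,"dz":0.008,"ax":0,"ay":0,"az":0,"grip":-1},{"dx":0,"dy":0,"dz":0.008,"ax":0,"ay":0,"az":0,"grip":-1}]' 40
```

```text
clock: 13.8
position: [0.5273, 0.2711, 0.1276]
ee_rot: [-0.0, -0.077, 0.997, -0.0]
contact_force: [0.0, 0.2, 0.8]
width: 0.0175
gripper_force: 45.3
```

```bash

python3 -m jog '[{"dx":0,"dy":0,"dz":0.006,"ax":0,"ay":0,"az":0,"grip":-1},{"dx":0,"dy":0,"dz":0.006,"ax":0,"ay":0,"az":0,"grip":-1},{"dx":0,"dy":0,"dz":0.006,"ax":0,"ay":0,"az":0,"grip":-1},{"dx":0,"dy":0,"dz":0.006,"ax":0,"ay":0,"az":0,"grip":-1}]' 40
```

```text
clock: 14.13
position: [0.5274, 0.2713, 0.1263]
ee_rot: [0.0, -0.077, 0.997, 0.0]
contact_force: [0.2, 0.4, -0.7]
width: 0.0174
gripper_force: 45.3
```

```bash

python3 -m jog '[{"dx":0,"dy":0,"dz":0.006,"ax":0,"ay":0,"az":0,"grip":-1},{"dx":0,"dy":0,"dz":0.012,"ax":0,"ay":0,"az":0,"grip":-1},{"dx":0,"dy":0,"dz":0.012,"ax":0,"ay":0,"az":0,"grip":-1},{"dx":0,"dy":0,"dz":0.012,"ax":0,"ay":0,"az":0,"grip":-1}]' 40
```

```text
clock: 14.47
position: [0.5273, 0.2713, 0.1231]
ee_rot: [-0.0, -0.077, 0.997, -0.0]
contact_force: [0.1, 0.2, -0.7]
width: 0.0176
gripper_force: 45.3
```

Middle slot: free at 51 mm, so it is the open one, with the blade at (.5273,.2713). The left slot still has to be tested.

```bash

python3 -m jog '[{"dx":0,"dy":0,"dz":-0.06,"ax":0,"ay":0,"az":0,"grip":-1},{"dx":0,"dy":0,"dz":-0.14,"ax":0,"ay":0,"az":0,"grip":-1},{"dx":0,"dy":0,"dz":-0.22,"ax":0,"ay":0,"az":0,"grip":-1},{"dx":0,"dy":0,"dz":-0.265,"ax":0,"ay":0,"az":0,"grip":-1},{"dx":0,"dy":0,"dz":-0.265,"ax":0,"ay":0,"az":0,"grip":-1}]' 40
python3 -m jog '[{"dx":0,"dy":0,"dz":0,"ax":0,"ay":0,"az":0,"grip":-1},{"dx":0,"dy":0.08,"dz":0,"ax":0,"ay":0,"az":0,"grip":-1},{"dx":0,"dy":0.153,"dz":0,"ax":0,"ay":0,"az":0,"grip":-1},{"dx":0,"dy":0.153,"dz":0,"ax":0,"ay":0,"az":0,"grip":-1},{"dx":0,"dy":0.153,"dz":0,"ax":0,"ay":0,"az":0,"grip":-1}]' 40
python3 -m jog '[{"dx":0,"dy":0,"dz":0,"ax":0,"ay":0,"az":0,"grip":-1},{"dx":0,"dy":0,"dz":0,"ax":0,"ay":0,"az":0,"grip":-1}]' 40 >/dev/null
python3 -c "from h import *;go((.5208,.309,.16),99.0)"
```

```text
clock: 14.88
position: [0.5292, 0.272, 0.1927]
ee_rot: [0.003, -0.077, 0.997, 0.001]
contact_force: [0.6, -0.4, -0.1]
width: 0.0173
gripper_force: 45.3
clock: 15.3
position: [0.5207, 0.3092, 0.188]
ee_rot: [-0.001, -0.077, 0.997, -0.001]
contact_force: [0.8, -0.7, -1.0]
width: 0.0176
gripper_force: 45.2
pos [0.5213 0.3083 0.1888] d [0.0014 0.0034 0.1152] a [-0.0006 -0.0009 -0.0025] F [-0.9 -0.4 -1.3] w 0.0175 gf 45.2 t 15.4667
```

```bash

python3 -m jog '[{"dx":0.001,"dy":0.002,"dz":0.02,"ax":0,"ay":0,"az":0,"grip":-1},{"dx":0.001,"dy":0.002,"dz":0.05,"ax":0,"ay":0,"az":0,"grip":-1},{"dx":0.001,"dy":0.002,"dz":0.08,"ax":0,"ay":0,"az":0,"grip":-1},{"dx":0.001,"dy":0.002,"dz":0.11,"ax":0,"ay":0,"az":0,"grip":-1},{"dx":0.001,"dy":0.002,"dz":0.11,"ax":0,"ay":0,"az":0,"grip":-1}]' 40
python3 -m jog '[{"dx":0,"dy":0,"dz":0.008,"ax":0,"ay":0,"az":0,"grip":-1},{"dx":0,"dy":0,"dz":0.016,"ax":0,"ay":0,"az":0,"grip":-1},{"dx":0,"dy":0,"dz":0.024,"ax":0,"ay":0,"az":0,"grip":-1},{"dx":0,"dy":0,"dz":0.032,"ax":0,"ay":0,"az":0,"grip":-1},{"dx":0,"dy":0,"dz":0.032,"ax":0,"ay":0,"az":0,"grip":-1}]' 40
```

```text
clock: 15.88
position: [0.52, 0.3088, 0.1597]
ee_rot: [-0.002, -0.077, 0.997, -0.001]
contact_force: [-0.9, -0.4, -1.4]
width: 0.0174
gripper_force: 45.3
clock: 16.3
position: [0.5211, 0.3095, 0.1538]
ee_rot: [-0.0, -0.077, 0.997, -0.0]
contact_force: [0.2, -0.4, -1.1]
width: 0.0176
gripper_force: 45.3
```

```bash

python3 -m jog '[{"dx":0,"dy":0,"dz":0.006,"ax":0,"ay":0,"az":0,"grip":-1},{"dx":0,"dy":0,"dz":0.012,"ax":0,"ay":0,"az":0,"grip":-1},{"dx":0,"dy":0,"dz":0.018,"ax":0,"ay":0,"az":0,"grip":-1},{"dx":0,"dy":0,"dz":0.018,"ax":0,"ay":0,"az":0,"grip":-1}]' 40
```

```text
clock: 16.63
position: [0.5215, 0.3097, 0.1501]
ee_rot: [0.0, -0.077, 0.997, 0.0]
contact_force: [0.1, 1.0, 2.8]
width: 0.0173
gripper_force: 45.9
```

Ledge hit in the left slot as well. I'll lift and try the -y side.

```bash

python3 -m jog '[{"dx":0,"dy":0,"dz":-0.02,"ax":0,"ay":0,"az":0,"grip":-1},{"dx":0,"dy":0,"dz":-0.02,"ax":0,"ay":0,"az":0,"grip":-1},{"dx":0,"dy":-0.014,"dz":-0.02,"ax":0,"ay":0,"az":0,"grip":-1},{"dx":0,"dy":-0.014,"dz":-0.02,"ax":0,"ay":0,"az":0,"grip":-1},{"dx":0,"dy":-0.014,"dz":-0.02,"ax":0,"ay":0,"az":0,"grip":-1}]' 40
python3 -m jog '[{"dx":0,"dy":0,"dz":0.008,"ax":0,"ay":0,"az":0,"grip":-1},{"dx":0,"dy":0,"dz":0.014,"ax":0,"ay":0,"az":0,"grip":-1},{"dx":0,"dy":0,"dz":0.02,"ax":0,"ay":0,"az":0,"grip":-1},{"dx":0,"dy":0,"dz":0.02,"ax":0,"ay":0,"az":0,"grip":-1}]' 40
```

```text
clock: 17.05
position: [0.5216, 0.3058, 0.1543]
ee_rot: [-0.0, -0.077, 0.997, -0.0]
contact_force: [-0.6, 0.2, -1.2]
width: 0.0174
gripper_force: 45.3
clock: 17.38
position: [0.5219, 0.3061, 0.1499]
ee_rot: [0.0, -0.077, 0.997, 0.0]
contact_force: [-0.6, -0.2, 2.8]
width: 0.0175
gripper_force: 45.9
```

```bash

python3 -m jog '[{"dx":0,"dy":0,"dz":0.004,"ax":0,"ay":0,"az":0,"grip":-1},{"dx":0,"dy":0,"dz":0.004,"ax":0,"ay":0,"az":0,"grip":-1},{"dx":0,"dy":0,"dz":0.004,"ax":0,"ay":0,"az":0,"grip":-1}]' 40
```

```text
clock: 17.63
position: [0.5219, 0.3061, 0.1492]
ee_rot: [0.0, -0.077, 0.997, 0.0]
contact_force: [-0.6, -0.6, 6.0]
width: 0.0176
gripper_force: 46.2
```

Still on the ledge (about 7 N). Now the +y side.

```bash

python3 -m jog '[{"dx":0,"dy":0,"dz":-0.022,"ax":0,"ay":0,"az":0,"grip":-1},{"dx":0,"dy":0,"dz":-0.022,"ax":0,"ay":0,"az":0,"grip":-1},{"dx":0,"dy":0.012,"dz":-0.022,"ax":0,"ay":0,"az":0,"grip":-1},{"dx":0,"dy":0.025,"dz":-0.022,"ax":0,"ay":0,"az":0,"grip":-1},{"dx":0,"dy":0.025,"dz":-0.022,"ax":0,"ay":0,"az":0,"grip":-1}]' 40
python3 -m jog '[{"dx":0,"dy":0,"dz":0.006,"ax":0,"ay":0,"az":0,"grip":-1},{"dx":0,"dy":0,"dz":0.012,"ax":0,"ay":0,"az":0,"grip":-1},{"dx":0,"dy":0,"dz":0.019,"ax":0,"ay":0,"az":0,"grip":-1},{"dx":0,"dy":0,"dz":0.019,"ax":0,"ay":0,"az":0,"grip":-1}]' 40
```

```text
clock: 18.05
position: [0.5204, 0.3129, 0.1535]
ee_rot: [-0.0, -0.077, 0.997, 0.0]
contact_force: [-0.0, 0.0, -1.8]
width: 0.0176
gripper_force: 45.4
clock: 18.38
position: [0.5205, 0.3121, 0.1487]
ee_rot: [-0.001, -0.077, 0.997, -0.0]
contact_force: [-0.0, -0.1, -1.2]
width: 0.0174
gripper_force: 45.4
```

```bash

python3 -m jog '[{"dx":0,"dy":0,"dz":0.004,"ax":0,"ay":0,"az":0,"grip":-1},{"dx":0,"dy":0,"dz":0.004,"ax":0,"ay":0,"az":0,"grip":-1},{"dx":0,"dy":0,"dz":0.004,"ax":0,"ay":0,"az":0,"grip":-1}]' 40
```

```text
clock: 18.63
position: [0.5208, 0.3122, 0.1483]
ee_rot: [-0.0, -0.077, 0.997, 0.0]
contact_force: [0.1, 0.3, -0.7]
width: 0.0175
gripper_force: 45.4
```

In the throat. Going down to about 38 mm and then feeling for the jam.

```bash

python3 -m jog '[{"dx":0,"dy":0,"dz":0.007,"ax":0,"ay":0,"az":0,"grip":-1},{"dx":0,"dy":0,"dz":0.014,"ax":0,"ay":0,"az":0,"grip":-1},{"dx":0,"dy":0,"dz":0.014,"ax":0,"ay":0,"az":0,"grip":-1}]' 40
```

```text
clock: 18.88
position: [0.5206, 0.3122, 0.1444]
ee_rot: [-0.0, -0.077, 0.997, -0.0]
contact_force: [-0.5, -0.4, -1.6]
width: 0.0174
gripper_force: 45.4
```

```bash

python3 -m jog '[{"dx":0,"dy":0,"dz":0.008,"ax":0,"ay":0,"az":0,"grip":-1},{"dx":0,"dy":0,"dz":0.014,"ax":0,"ay":0,"az":0,"grip":-1},{"dx":0,"dy":0,"dz":0.02,"ax":0,"ay":0,"az":0,"grip":-1},{"dx":0,"dy":0,"dz":0.02,"ax":0,"ay":0,"az":0,"grip":-1}]' 40
```

```text
clock: 19.22
position: [0.5206, 0.3122, 0.1394]
ee_rot: [-0.0, -0.077, 0.997, -0.0]
contact_force: [0.1, 0.1, -1.1]
width: 0.0174
gripper_force: 45.4
```

```bash

python3 -m jog '[{"dx":0,"dy":0,"dz":0.008,"ax":0,"ay":0,"az":0,"grip":-1},{"dx":0,"dy":0,"dz":0.014,"ax":0,"ay":0,"az":0,"grip":-1},{"dx":0,"dy":0,"dz":0.02,"ax":0,"ay":0,"az":0,"grip":-1},{"dx":0,"dy":0,"dz":0.02,"ax":0,"ay":0,"az":0,"grip":-1}]' 40
```

```text
clock: 19.55
position: [0.5206, 0.3122, 0.1344]
ee_rot: [-0.0, -0.077, 0.997, -0.0]
contact_force: [-0.3, 1.0, -1.2]
width: 0.0178
gripper_force: 45.4
```

```bash

python3 -m jog '[{"dx":0,"dy":0,"dz":0.008,"ax":0,"ay":0,"az":0,"grip":-1},{"dx":0,"dy":0,"dz":0.014,"ax":0,"ay":0,"az":0,"grip":-1},{"dx":0,"dy":0,"dz":0.022,"ax":0,"ay":0,"az":0,"grip":-1},{"dx":0,"dy":0,"dz":0.022,"ax":0,"ay":0,"az":0,"grip":-1}]' 40
```

```text
clock: 19.88
position: [0.5209, 0.3123, 0.1291]
ee_rot: [0.0, -0.077, 0.997, 0.0]
contact_force: [0.5, 0.5, 1.3]
width: 0.0177
gripper_force: 45.5
```

```bash

python3 -m jog '[{"dx":0,"dy":0,"dz":0.005,"ax":0,"ay":0,"az":0,"grip":-1},{"dx":0,"dy":0,"dz":0.005,"ax":0,"ay":0,"az":0,"grip":-1},{"dx":0,"dy":0,"dz":0.005,"ax":0,"ay":0,"az":0,"grip":-1}]' 40
```

```text
clock: 20.13
position: [0.5209, 0.3124, 0.1285]
ee_rot: [0.0, -0.077, 0.997, 0.0]
contact_force: [-0.4, -1.5, 1.8]
width: 0.0172
gripper_force: 45.7
```

Left slot: contact at 44 mm, so it is blocked. Back to the middle.

```bash

python3 -m jog '[{"dx":0,"dy":0,"dz":-0.06,"ax":0,"ay":0,"az":0,"grip":-1},{"dx":0,"dy":0,"dz":-0.14,"ax":0,"ay":0,"az":0,"grip":-1},{"dx":0,"dy":0,"dz":-0.22,"ax":0,"ay":0,"az":0,"grip":-1},{"dx":0,"dy":0,"dz":-0.245,"ax":0,"ay":0,"az":0,"grip":-1},{"dx":0,"dy":0,"dz":-0.245,"ax":0,"ay":0,"az":0,"grip":-1}]' 40
python3 -m jog '[{"dx":0,"dy":0,"dz":0,"ax":0,"ay":0,"az":0,"grip":-1},{"dx":0,"dy":-0.08,"dz":0,"ax":0,"ay":0,"az":0,"grip":-1},{"dx":0,"dy":-0.166,"dz":0,"ax":0,"ay":0,"az":0,"grip":-1},{"dx":0,"dy":-0.166,"dz":0,"ax":0,"ay":0,"az":0,"grip":-1},{"dx":0,"dy":-0.166,"dz":0,"ax":0,"ay":0,"az":0,"grip":-1}]' 40
python3 -m jog '[{"dx":0,"dy":0,"dz":0,"ax":0,"ay":0,"az":0,"grip":-1},{"dx":0,"dy":0,"dz":0,"ax":0,"ay":0,"az":0,"grip":-1},{"dx":0,"dy":0,"dz":0,"ax":0,"ay":0,"az":0,"grip":-1}]' 40 >/dev/null
python3 -c "from h import *;go((.5273,.2713,.16),99.0)"
```

```text
clock: 20.55
position: [0.5219, 0.3128, 0.1911]
ee_rot: [0.002, -0.077, 0.997, 0.001]
contact_force: [0.2, -0.1, -1.3]
width: 0.0176
gripper_force: 45.3
clock: 20.97
position: [0.5264, 0.2703, 0.1877]
ee_rot: [-0.002, -0.076, 0.997, -0.0]
contact_force: [0.5, 0.2, -0.6]
width: 0.0178
gripper_force: 45.3
pos [0.5269 0.2719 0.1889] d [-0.0013 -0.0025  0.1155] a [ 0.0002 -0.0004 -0.0019] F [-0.3 -0.4 -0.8] w 0.0173 gf 45.3 t 21.2167
```

```bash

python3 -m jog '[{"dx":-0.001,"dy":-0.002,"dz":0.02,"ax":0,"ay":0,"az":0,"grip":-1},{"dx":-0.001,"dy":-0.002,"dz":0.05,"ax":0,"ay":0,"az":0,"grip":-1},{"dx":-0.001,"dy":-0.002,"dz":0.08,"ax":0,"ay":0,"az":0,"grip":-1},{"dx":-0.001,"dy":-0.002,"dz":0.12,"ax":0,"ay":0,"az":0,"grip":-1},{"dx":-0.001,"dy":-0.002,"dz":0.12,"ax":0,"ay":0,"az":0,"grip":-1}]' 40 >/dev/null
python3 -m jog '[{"dx":0,"dy":0,"dz":0,"ax":0,"ay":0,"az":0,"grip":-1},{"dx":0,"dy":0,"dz":0,"ax":0,"ay":0,"az":0,"grip":-1},{"dx":0,"dy":0,"dz":0,"ax":0,"ay":0,"az":0,"grip":-1}]' 40 >/dev/null
python3 -c "from h import *;go((.5273,.2713,.15),99.0)"
```

```text
pos [0.5279 0.2709 0.1597] d [0.0021 0.0018 0.0387] a [ 0.0001  0.0006 -0.0023] F [ 0.  -1.3 -0.2] w 0.0171 gf 45.3 t 21.8833
```

```bash

python3 -m jog '[{"dx":0,"dy":0.002,"dz":0.01,"ax":0,"ay":0,"az":0,"grip":-1},{"dx":0,"dy":0.002,"dz":0.02,"ax":0,"ay":0,"az":0,"grip":-1},{"dx":0,"dy":0.002,"dz":0.03,"ax":0,"ay":0,"az":0,"grip":-1},{"dx":0,"dy":0.002,"dz":0.04,"ax":0,"ay":0,"az":0,"grip":-1},{"dx":0,"dy":0.002,"dz":0.04,"ax":0,"ay":0,"az":0,"grip":-1}]' 40
```

```text
clock: 22.3
position: [0.527, 0.2711, 0.1486]
ee_rot: [-0.001, -0.077, 0.997, -0.0]
contact_force: [-1.0, -0.0, -1.2]
width: 0.0178
gripper_force: 45.3
```

```bash

python3 -m jog '[{"dx":0,"dy":0,"dz":0.006,"ax":0,"ay":0,"az":0,"grip":-1},{"dx":0,"dy":0,"dz":0.012,"ax":0,"ay":0,"az":0,"grip":-1},{"dx":0,"dy":0,"dz":0.012,"ax":0,"ay":0,"az":0,"grip":-1}]' 40
```

```text
clock: 22.55
position: [0.5273, 0.2712, 0.146]
ee_rot: [-0.0, -0.077, 0.997, -0.0]
contact_force: [-0.5, -0.4, -1.4]
width: 0.0175
gripper_force: 45.3
```

```bash

python3 -m jog '[{"dx":0,"dy":0,"dz":0.012,"ax":0,"ay":0,"az":0,"grip":-1},{"dx":0,"dy":0,"dz":0.024,"ax":0,"ay":0,"az":0,"grip":-1},{"dx":0,"dy":0,"dz":0.036,"ax":0,"ay":0,"az":0,"grip":-1},{"dx":0,"dy":0,"dz":0.048,"ax":0,"ay":0,"az":0,"grip":-1},{"dx":0,"dy":0,"dz":0.048,"ax":0,"ay":0,"az":0,"grip":-1}]' 40
```

```text
clock: 22.97
position: [0.5269, 0.2711, 0.1334]
ee_rot: [-0.001, -0.077, 0.997, -0.0]
contact_force: [-0.5, 0.3, -1.0]
width: 0.0175
gripper_force: 45.3
```

```bash

python3 -m jog '[{"dx":0,"dy":0,"dz":0.012,"ax":0,"ay":0,"az":0,"grip":-1},{"dx":0,"dy":0,"dz":0.024,"ax":0,"ay":0,"az":0,"grip":-1},{"dx":0,"dy":0,"dz":0.036,"ax":0,"ay":0,"az":0,"grip":-1},{"dx":0,"dy":0,"dz":0.044,"ax":0,"ay":0,"az":0,"grip":-1},{"dx":0,"dy":0,"dz":0.044,"ax":0,"ay":0,"az":0,"grip":-1}]' 40
```

```text
clock: 23.38
position: [0.5271, 0.2712, 0.1227]
ee_rot: [-0.001, -0.077, 0.997, -0.0]
contact_force: [0.4, -0.1, -1.9]
width: 0.0178
gripper_force: 45.3
```

```bash

python3 -m jog '[{"dx":0,"dy":0,"dz":0.01,"ax":0,"ay":0,"az":0,"grip":-1},{"dx":0,"dy":0,"dz":0.02,"ax":0,"ay":0,"az":0,"grip":-1},{"dx":0,"dy":0,"dz":0.02,"ax":0,"ay":0,"az":0,"grip":-1},{"dx":0,"dy":0,"dz":0.02,"ax":0,"ay":0,"az":0,"grip":-1}]' 40;python3 -c "from h import *;go((.5273,.2713,.108),99.0)"
```

```text
clock: 23.72
position: [0.5273, 0.2713, 0.1181]
ee_rot: [-0.0, -0.077, 0.997, -0.0]
contact_force: [0.1, 0.2, -1.7]
width: 0.0173
gripper_force: 45.3
pos [0.5273 0.2713 0.1181] d [0.     0.0002 0.0405] a [-0.     -0.0002 -0.0023] F [ 0.1  0.2 -1.7] w 0.0173 gf 45.3 t 23.7167
```

```bash

python3 -m jog '[{"dx":0,"dy":0,"dz":0.01,"ax":0,"ay":0,"az":0,"grip":-1},{"dx":0,"dy":0,"dz":0.02,"ax":0,"ay":0,"az":0,"grip":-1},{"dx":0,"dy":0,"dz":0.03,"ax":0,"ay":0,"az":0,"grip":-1},{"dx":0,"dy":0,"dz":0.03,"ax":0,"ay":0,"az":0,"grip":-1},{"dx":0,"dy":0,"dz":0.03,"ax":0,"ay":0,"az":0,"grip":-1}]' 40
```

```text
clock: 24.13
position: [0.5273, 0.2713, 0.1105]
ee_rot: [-0.0, -0.077, 0.997, -0.0]
contact_force: [-0.6, 0.1, -0.9]
width: 0.0174
gripper_force: 45.3
```

```bash

python3 -m jog '[{"dx":0,"dy":0,"dz":0.004,"ax":0,"ay":0,"az":0,"grip":-1},{"dx":0,"dy":0,"dz":0.008,"ax":0,"ay":0,"az":0,"grip":-1},{"dx":0,"dy":0,"dz":0.008,"ax":0,"ay":0,"az":0,"grip":-1}]' 40
```

```text
clock: 24.38
position: [0.5274, 0.2713, 0.1087]
ee_rot: [-0.0, -0.077, 0.997, 0.0]
contact_force: [0.6, 0.4, -1.1]
width: 0.0179
gripper_force: 45.3
```

```bash

python3 -m jog '[{"dx":0,"dy":0,"dz":0.004,"ax":0,"ay":0,"az":0,"grip":-1},{"dx":0,"dy":0,"dz":0.004,"ax":0,"ay":0,"az":0,"grip":-1},{"dx":0,"dy":0,"dz":0.004,"ax":0,"ay":0,"az":0,"grip":-1}]' 40
```

```text
clock: 24.63
position: [0.5276, 0.2714, 0.108]
ee_rot: [0.0, -0.077, 0.997, 0.0]
contact_force: [-0.1, 0.5, 0.7]
width: 0.0179
gripper_force: 45.4
```

The guard is touching the block. Releasing and withdrawing straight up.

```bash

python3 -m jog '[{"dx":0,"dy":0,"dz":0,"ax":0,"ay":0,"az":0,"grip":-0.5},{"dx":0,"dy":0,"dz":0,"ax":0,"ay":0,"az":0,"grip":-0.3},{"dx":0,"dy":0,"dz":0,"ax":0,"ay":0,"az":0,"grip":0},{"dx":0,"dy":0,"dz":0,"ax":0,"ay":0,"az":0,"grip":0},{"dx":0,"dy":0,"dz":0,"ax":0,"ay":0,"az":0,"grip":0}]' 20
python3 -m jog '[{"dx":0,"dy":0,"dz":-0.05,"ax":0,"ay":0,"az":0,"grip":0},{"dx":0,"dy":0,"dz":-0.15,"ax":0,"ay":0,"az":0,"grip":0},{"dx":0,"dy":0,"dz":-0.28,"ax":0,"ay":0,"az":0,"grip":0},{"dx":0,"dy":0,"dz":-0.4,"ax":0,"ay":0,"az":0,"grip":0},{"dx":0,"dy":0,"dz":-0.4,"ax":0,"ay":0,"az":0,"grip":0}]' 20
python3 -m jog '[{"dx":0.4,"dy":0,"dz":-0.1,"ax":0,"ay":0,"az":0,"grip":0},{"dx":0.6,"dy":0,"dz":-0.1,"ax":0,"ay":0,"az":0,"grip":0},{"dx":0.6,"dy":0,"dz":-0.1,"ax":0,"ay":0,"az":0,"grip":0},{"dx":0.6,"dy":0,"dz":-0.1,"ax":0,"ay":0,"az":0,"grip":0},{"dx":0.6,"dy":0,"dz":-0.1,"ax":0,"ay":0,"az":0,"grip":0}]' 20
python3 - <<'E'
from h import *
from rig import manip
ims=[]
for n in ("side","top"):
    d=manip.get_image(n);u,v=(int(x) for x in proj(d,(.53,.26,.1)));ims.append(cv2.resize(d["img"][v-35:v+35,u-28:u+28,::-1],None,fx=7,fy=7,interpolation=cv2.INTER_CUBIC))
cv2.imwrite("pics/a3.png",np.hstack(ims))
E
```

```text
clock: 25.05
position: [0.5275, 0.2713, 0.1078]
ee_rot: [0.0, -0.077, 0.997, 0.0]
contact_force: [-0.8, 0.5, -0.1]
width: 0.0424
gripper_force: 0.0
clock: 25.47
position: [0.531, 0.2727, 0.2145]
ee_rot: [0.006, -0.077, 0.997, 0.002]
contact_force: [0.9, -0.7, 0.6]
width: 0.0428
gripper_force: 0.0
clock: 25.88
position: [0.3733, 0.2472, 0.2333]
ee_rot: [-0.002, -0.077, 0.997, -0.0]
contact_force: [1.3, 0.4, -0.4]
width: 0.0424
gripper_force: 0.0
```

View pics/a3.png

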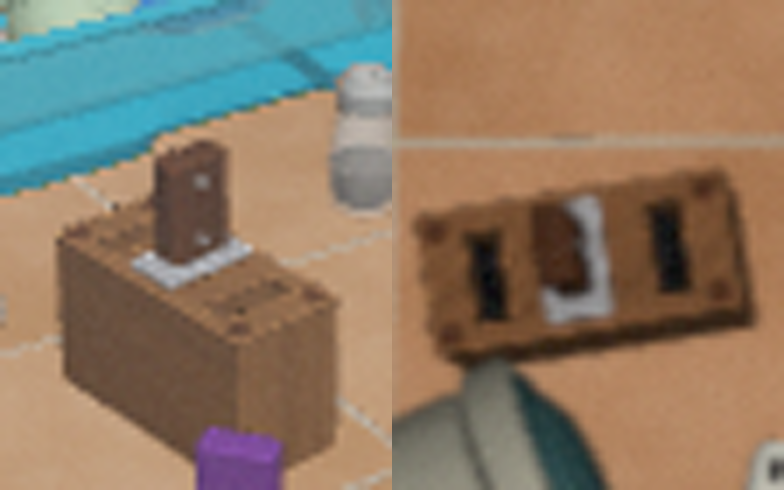

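The feeler stands upright in the middle slot with its guard flat on the block. The gripper is clear, so I'm handing in.

```bash
python3 -c "from rig import manip;print(manip.sign_off())"
```

```text
the job is handed in; nothing more can be done
None
```

I tested all three slots from right to left: the right and left jammed at about 44 mm, and the feeler now stands home in the middle slot, guard on the block. The sensed force on the tool stayed under about 8 N, and the job was handed in at about 26 s; no verdict came back.

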